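# Check the roller lever limit switch

## Task

On the inspection bench, check the limit switch that has the roller lever: push its roller arm sideways, towards the side where the switch's cable gland sticks out, to about 45 degrees from upright so that it trips, hold it there for about a second, then let it spring back upright. Do not bend the lever the opposite way, and do not trip the similar switch with the plain thin rod.

Things in the scene. Friction and masses are not known exactly. Their poses are not given: they have to be found in the camera images.
- roller_shaft (a point): Pivot of the roller lever, in the roller's middle plane, 85 mm above the bench; it does not turn with the lever. z up; x out of the switch's front; +y the side of the black cable gland (tip 42 mm out, 30 mm above the bench), the way to push. Switch: grey housing 36 x 40 mm, dark head 104 mm high, its face 20 mm behind this point; fixed steel foot plate 75 x 105 x 8 mm.
- roller_lever (a joint): Lean of the roller lever: 0 upright (rest), + towards the cable gland. Flat steel arm 13 mm wide; black roller of diameter 22 mm, 14 mm wide along x, centre 70 mm above the pivot: push it with a tip 25 to 40 mm above the pivot. Trips at 0.5 rad, end stops at +-1.25 rad; a light spring (0.25 N m/rad, 3 N at 45 degrees) returns it as soon as it is let go.
- rod_shaft (a point): Pivot of the other lever switch, to be left alone, 85 mm above the bench, same axes and same body. Its lever is a plain upright steel rod, 6 mm thick, reaching 105 mm above the pivot, no roller. A third such switch stands nearby with only a plunger on top, 116 mm high. Levers, housings and small loose things around are otherwise lower than 0.2 m.
- rod_lever (a joint): Lean of the plain rod lever: 0 upright (rest), + towards its cable gland; same spring and end stops. It trips at 0.5 rad, which must not happen.
Mind the look-alikes: they are no part of the job. Leave any pink look-alike of the part that bears rod_shaft alone.

How it is judged:
By the outcome, as a careful person would: the job done as asked, in the order asked, and still so for the second after the job is handed in, with the robot touching nothing.
It also fails if it takes over 38 s, if anything falls off the work surface, if the arm or the gripper's body presses on something with over 40 N, if the wrist force passes 120 N, or if a joint passes its speed limit or range.

## Robot

A 6-joint arm with a two-finger parallel gripper is mounted at the origin on the work surface. World frame = base frame: x ahead of the robot, y to its left, z up, the work surface at z = 0. Lengths are in m, angles in rad, forces in N, time in s.
With the tool pointing down it reaches from about 0.35 to 0.775 m from the base axis. Payload 5.5 kg.
Tool frame: the origin (TCP) lies midway between the tips of the shut fingers; the grasp point (between the pads) lies 19 mm behind it (r.hold_point_z is the z of the grasp point in the tool frame, in m); z points along the fingers, y is the direction in which the jaws open and shut (so a half turn about z gives the same grasp; the last joint's range is limited). The gripper opens to 85 mm and grips with 20 to 120 N. Pads are 22 mm wide; open, the fingers measure 114 mm over their backs; the gripper's body (76 mm by 85 mm) begins 54 mm behind the grasp point. The pads swing forward as they close: fully open they stand 13 mm farther back than shut.
Start: joints at [-1.408, 0.313, 0.046, 1.304, 0, 1.431], TCP at [0.171, -0.549, 0.205] pointing down, gripper open.
Joint ranges: [-2.76, 2.76], [-0.86, 1.69], [-1.03, 1.26], [-2.2, 2.34], [-1.47, 1.5], [-3.14, 3.14]. Speed limits (rad/s): [2.57, 2.57, 3.14, 3.14, 3.14, 3.14].

## Interface

Orientations are given as a unit quaternion [w, x, y, z].
In Python, from cell import r, eoat, solver, imaging, order, current_clock, current_joint_pos, current_qvel, current_tau, current_position, current_orientation, current_contact_force, current_torque, current_gripper_width gives the robot as it stands. Calls block until the motion is done:
- r.goto(position, orientation): joint-space move of the TCP to a pose.
- r.move_linear(position, speed=0.15, rotation=None, stop_force=None): straight line of the TCP; rotation=None keeps the orientation; speed is the mean speed in m/s. With stop_force (N) it stops when the force on the tool has changed by that much, and returns True; else False.
- r.move_j(angles): joint-space move.
- eoat.set_gripper(opening): finger opening in m; the grip force is fixed at half the most; returns when the fingers have stopped.
- r.sleep(seconds).
- solver.inverse_kinematics(position, orientation): joint angles nearest the present ones, or None.
- imaging.get_image(name): name is "side" or "top" or "wrist"; returns the picture (400x640x3 uint8, blue, green, red); there is no depth.
- imaging.calibration(name): a dict with "vertical_fov" (degrees; the focal length in pixels is half the picture's height over the tangent of half this angle, whatever the lens; pixels are square), "cx", "cy" (the principal point, pixels), "D" ([k1, k2, p1, p2, k3] as OpenCV has them; the pictures are not rectified), "rvec" (rotation vector, rad) and "tvec" (3), from world to camera coordinates, as OpenCV has them. Camera axes: x right, y down, z forward; pixel columns grow to the right and rows downward; lengths in m; the calibration is good to about 2 mm. A picture is of the moment at which its call begins: read the wrist's pose just before it. calibration takes no time and is no camera call; for the wrist camera it gives the pose at the moment of the call.
A pose or a line that the arm cannot do raises r.PlanningError and nothing moves.
- order.job_done(): hands the job in, once; it reports no verdict.
Readings, each from a call of its own:
- current_clock(): time.
- current_joint_pos(): joint angles.
- current_qvel(): joint speeds.
- current_tau(): joint torques, N m.
- current_position(): TCP position.
- current_orientation(): TCP orientation.
- current_contact_force(): force on the tool from outside, world axes, zero at the start.
- current_torque(): the same for the moment, N m.
- current_gripper_width(): finger opening in m.
Only numpy, scipy, OpenCV 4.12 (cv2) and the standard library are available. Lean on these libraries where they do the work, as an engineer would, in place of code of your own. Each camera call takes 0.05 s, during which the arm holds its last target.

## Working session

There is one attempt and no reset: what is moved stays moved. The work goes in short steps, each a Python script; the robot and the scene stay as the last script left them, time stands still between calls to the robot, and variables do not carry over. Pictures are saved under pics/ and viewed, and the job is handed in when it is done.

```bash
mkdir -p pics; ls
python3 - <<'E'
from cell import *
import cv2
for n in ("side","top","wrist"):
    c=imaging.calibration(n); print(n,c)
    cv2.imwrite(f"pics/{n}0.png",imaging.get_image(n))
print(current_clock(),current_position(),current_orientation())
E
```

```text
pics
side {'vertical_fov': 55.07852615921109, 'cx': 324.3755459076206, 'cy': 194.89445625105884, 'D': array([0.0140544, 0.       , 0.       , 0.       , 0.       ]), 'rvec': array([ 0.57649522, -2.72742204,  1.10545089]), 'tvec': array([0.50089574, 0.1746089 , 0.80557153])}
top {'vertical_fov': 46.058031787596285, 'cx': 313.7385107456667, 'cy': 199.93577595545716, 'D': array([0.03101827, 0.        , 0.        , 0.        , 0.        ]), 'rvec': array([ 2.12132282, -2.15409879,  0.14223996]), 'tvec': array([0.0888591 , 0.53010713, 1.10329757])}
wrist {'vertical_fov': 66.40539053813953, 'cx': 311.9333420188188, 'cy': 203.4524877550506, 'D': array([-0.04593414,  0.        ,  0.        ,  0.        ,  0.        ]), 'rvec': array([-2.34210329,  1.72114569,  0.24323981]), 'tvec': array([-0.57353407, -0.03698084,  0.37753274])}
0.15 [ 0.17137897 -0.5484306   0.20431734] [-6.99230274e-04  9.88562236e-01  1.50811858e-01  8.87674141e-06]
```

View pics/side0.png

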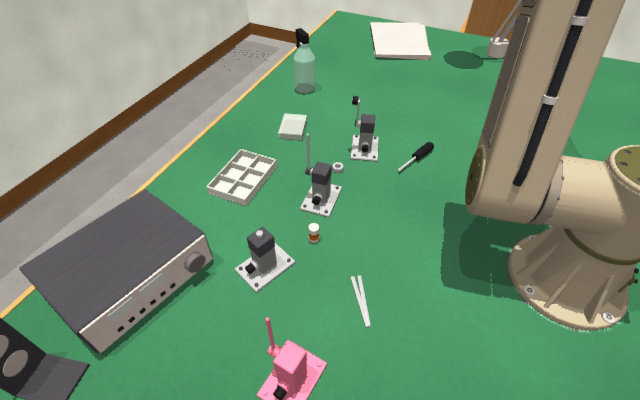

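View pics/top0.png

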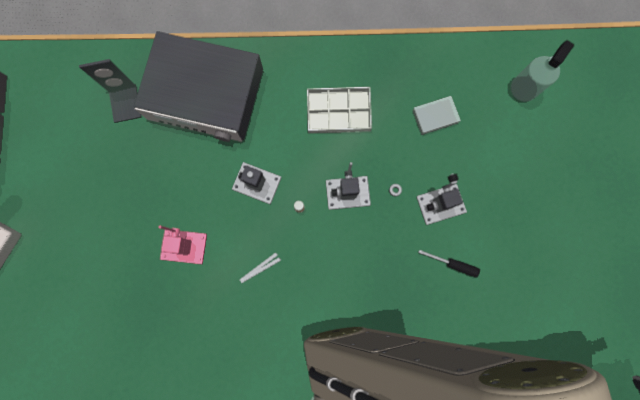

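View pics/wrist0.png

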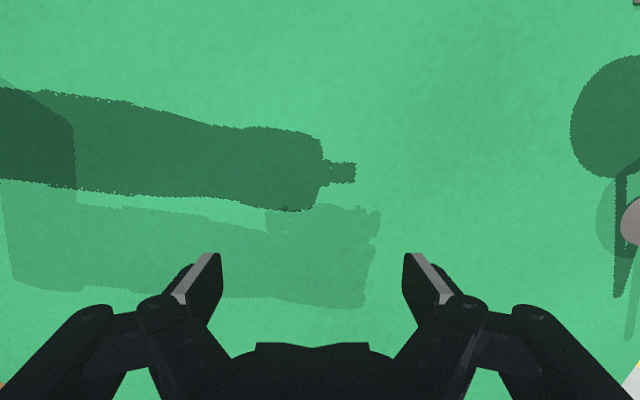

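The side view shows the roller switch at about (365,130) with its roller at (355,101). The plain rod switch is at (320,185), the plunger switch at (262,255) and the pink one at (290,370). In the top view they are at (440,200) with the roller at (453,178), then (348,188), (255,182) and (180,245). I choose the roller switch and check it in close crops.

Run:
```python
import cv2,numpy as np
s=cv2.imread('pics/side0.png')[85:175,300:400]; t=cv2.imread('pics/top0.png')[160:235,400:500]
s=cv2.resize(s,None,fx=6,fy=6,interpolation=cv2.INTER_CUBIC); t=cv2.resize(t,None,fx=8,fy=8,interpolation=cv2.INTER_CUBIC)
cv2.imwrite('pics/cs.png',s);cv2.imwrite('pics/ct.png',t)
```

```text
(no output)
```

View pics/cs.png

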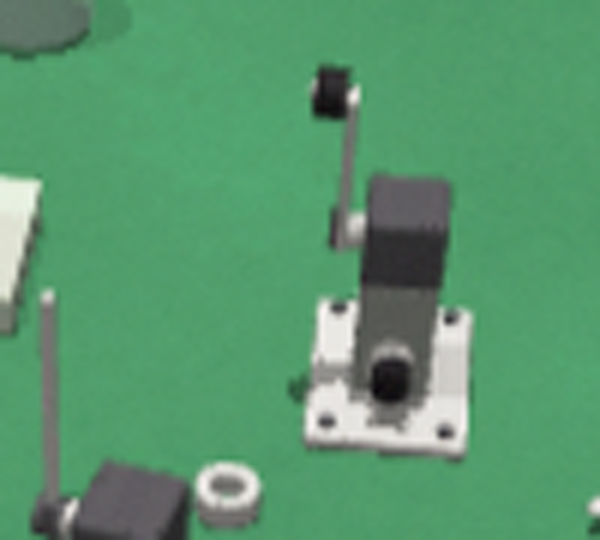

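View pics/ct.png

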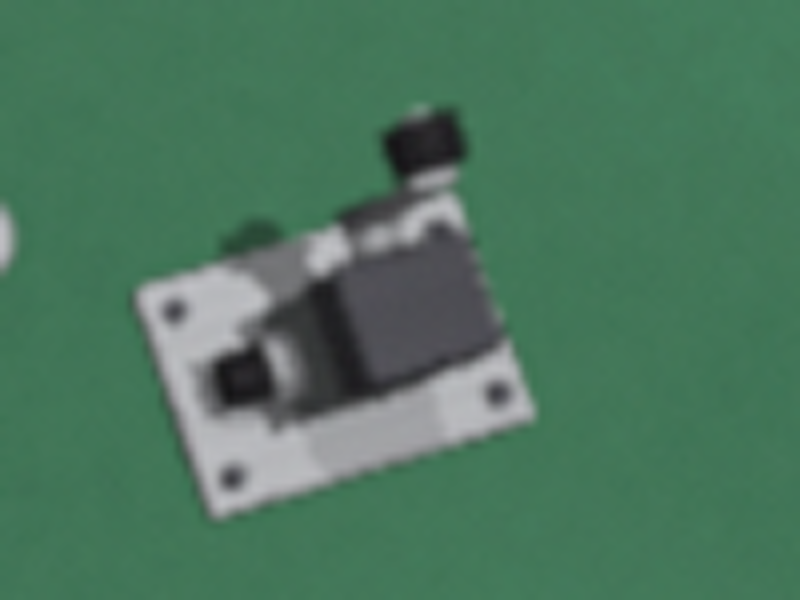

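The crops confirm it: black roller on a flat arm, side (355,100.3), top (453.2,177.7), with the gland on the image-left (+y) side, top (430,207). Next I compute the positions.

```bash
cat > h.py <<'E'
import numpy as np,cv2
from cell import imaging
def cam(n):
    c=imaging.calibration(n); f=200/np.tan(np.radians(c['vertical_fov'])/2)
    return np.array([[f,0,c['cx']],[0,f,c['cy']],[0,0,1]]),c['D'],cv2.Rodrigues(c['rvec'])[0],np.array(c['tvec']),c['rvec']
def onz(n,px,z):
    K,D,R,t,_=cam(n); u=cv2.undistortPoints(np.array([[px]],float),K,D)[0,0]
    d=R.T@np.array([*u,1]); o=-R.T@t; return o+d*(z-o[2])/d[2]
def tri(a,b):
    P=[];U=[]
    for n,px in (('side',a),('top',b)):
        K,D,R,t,_=cam(n); U.append(cv2.undistortPoints(np.array([[px]],float),K,D)[0,0].reshape(2,1)); P.append(np.c_[R,t])
    X=cv2.triangulatePoints(*P,*U).ravel(); return X[:3]/X[3]
def proj(n,X):
    K,D,R,t,rv=cam(n); return cv2.projectPoints(np.array(X,float).reshape(-1,3),rv,t,K,D)[0].reshape(-1,2)
E
python3 - <<'E'
from h import *
np.set_printoptions(precision=4,suppress=True)
print('roller',tri((355,100.3),(453.2,177.7)),onz('side',(355,100.3),.155),onz('top',(453.2,177.7),.155))
ct=lambda x,y:(400+(x+.5)/8-.5,160+(y+.5)/8-.5)
c=[onz('top',ct(*p),.008)[:2] for p in [(138,292),(212,518),(535,418),(457,190)]]
c=np.array(c);print(c, np.linalg.norm(c-np.roll(c,-1,0),axis=1),c.mean(0))
ey=(c[0]+c[1]-c[2]-c[3]);print('yaw',np.arctan2(-ey[0],ey[1]),'edges', [np.arctan2(*(v[::-1])) for v in (c[3]-c[2],c[0]-c[1])])
print('gland',onz('top',ct(238,378),.03))
cs=lambda x,y:(300+x/6,85+y/6)
d=np.array([onz('side',cs(*p),.008)[:2] for p in [(305,447),(468,455),(470,312),(320,300)]]);print(d,d.mean(0))
# rod: top of rod
print('rodtip',onz('side',cs(48,296),.19),'rodplate',onz('top',(348,193),.008))
E
```

```text
roller [ 0.56   -0.2267  0.1511] [ 0.5592 -0.2207  0.155 ] [ 0.5583 -0.2258  0.155 ]
[[ 0.5417 -0.1755]
 [ 0.4708 -0.1949]
 [ 0.5003 -0.2953]
 [ 0.5721 -0.2757]] [0.0734 0.1046 0.0745 0.1047] [ 0.5212 -0.2353]
yaw 0.29047865079826 edges [np.float64(0.26669597726918576), np.float64(0.26699797720450663)]
gland [ 0.5113 -0.1999  0.03  ]
[[ 0.5388 -0.1626]
 [ 0.4692 -0.188 ]
 [ 0.5013 -0.2896]
 [ 0.5712 -0.2683]] [ 0.5201 -0.2271]
rodtip [0.5874 0.0005 0.19  ] rodplate [ 0.5523 -0.0048  0.008 ]
```

Plate sizes come out at 73.4 x 104.6 mm and the roller triangulates to z 0.151, so both fit. Yaw is about 0.28 and the pivot is about (0.5585, -0.2235). Top and side differ by about 5 mm in y, so I'll check with a partial push below the trip angle.

```bash
cat >> h.py <<'E'
from scipy.spatial.transform import Rotation as Ro
yaw=.28; ex=np.array([np.cos(yaw),np.sin(yaw),0]); ey=np.array([-np.sin(yaw),np.cos(yaw),0]); P=np.array([.5585,-.2235,.085])
L=lambda x,y,z: P+ex*x+ey*y+np.array([0,0,z])
def quat(s):
    z=np.array([0,0,-1.]); y=s*ex; q=Ro.from_matrix(np.c_[np.cross(y,z),y,z]).as_quat(); return [q[3],*q[:3]]
E
python3 - <<'E'
from h import *
from cell import *
q0=current_joint_pos();c=[]
for s in (1,-1):
    j=solver.inverse_kinematics(L(-.004,-.06,.17),quat(s)); print(s,j)
    if j is not None: c.append((abs(np.array(j)-q0).max(),s))
s=min(c)[1]; print(s)
eoat.set_gripper(0)
p=np.array(current_position());p[2]=.26; r.move_linear(p)
r.goto(L(-.004,-.06,.17),quat(s))
r.move_linear(L(-.004,-.06,.032),speed=.12)
print(current_clock(),current_position(),L(-.004,-.06,.032),current_contact_force(),current_gripper_width())
for n in ("side","top","wrist"): cv2.imwrite(f"pics/{n}1.png",imaging.get_image(n))
E
```

```text
1 [-0.58483244  0.43671488  0.34766823  1.48174968  0.          0.70596388]
-1 [-0.58483244  0.43671488  0.34766823  1.48174968  0.         -2.43562877]
1
4.4833 [ 0.57176125 -0.28265737  0.1179449 ] [ 0.57123712 -0.28226875  0.117     ] [ 0.28267903 -0.55887408 -0.67977069] 0.00010992726457676831
```

```bash
cat > crop.py <<'E'
import sys,cv2,numpy as np
k=sys.argv[1]
s=cv2.imread(f'pics/side{k}.png')[60:160,300:420]; t=cv2.imread(f'pics/top{k}.png')[140:240,400:520]
cv2.imwrite(f'pics/c{k}.png',np.hstack([cv2.resize(i,(395,330),interpolation=cv2.INTER_CUBIC) for i in (s,t)]))
E
python3 crop.py 1
```

```text
(no output)
```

View pics/c1.png

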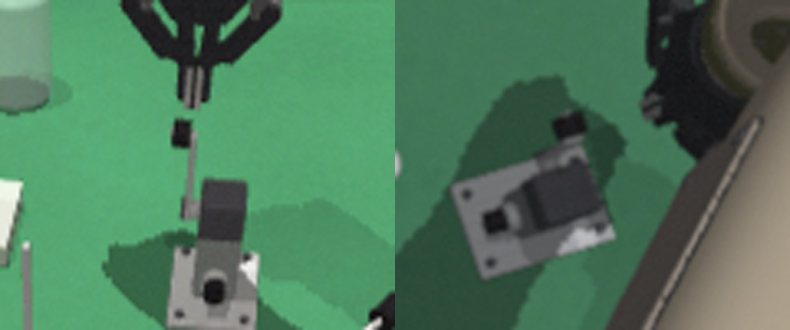

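View pics/wrist1.png

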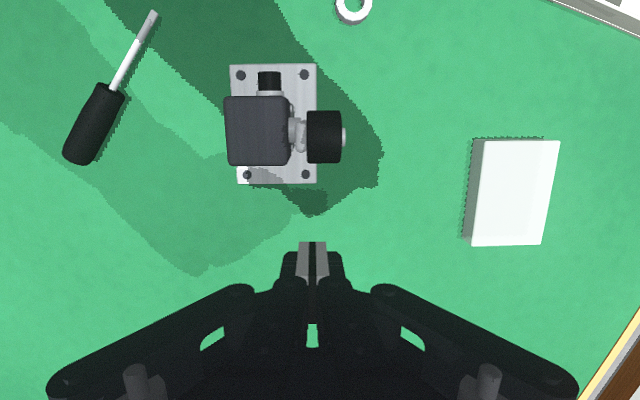

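The wrist view shows the roller at about (325,137) ahead of the fingers at (312,243), and the arm at about (301,137). I refine the roller position with this view.

Run:
```python
from h import *
np.set_printoptions(precision=4,suppress=True)
for px,z in [((324,137),.155),((324,111),.155),((324,163),.155),((301,137),.155)]:
    X=onz('wrist',px,z); d=X-P; print(X,'lever frame',d@ex,d@ey)
c=np.array([onz('wrist',p,.008)[:2] for p in [(230,65),(316,64),(317,184),(236,185)]]);print(c,c.mean(0)); d=c[1]-c[2]; print(np.arctan2(-d[0],d[1]),np.linalg.norm(d))
print(proj('wrist',[L(-.004,-.06,.033)]))
```

```text
[ 0.5583 -0.2215  0.155 ] lever frame 0.0003096235395931159 0.0019670167171389435
[ 0.5552 -0.2114  0.155 ] lever frame 0.00019895053051081668 0.012534063370588882
[ 0.5614 -0.2321  0.155 ] lever frame 0.00042852627969047405 -0.009047427560395513
[ 0.5489 -0.2242  0.155 ] lever frame -0.009387788635837007 0.0019626085798880653
[[ 0.4727 -0.1936]
 [ 0.5426 -0.173 ]
 [ 0.5726 -0.2724]
 [ 0.5001 -0.2942]] [ 0.522  -0.2333]
0.29279918348024947 0.10377972021076594
[[313.1727 239.1906]]
```

The estimates agree within 2 mm: roller diameter 21.6 mm, arm at x about -9 mm, which the fingers cover. Now the partial push to about 0.35 rad, then a check.

```bash
python3 - <<'E'
from h import *
from cell import *
r.move_linear(L(-.004,-.005,.032),speed=.06)
p=np.array(current_position())-P
print(current_clock(),p@ex,p@ey,p[2],current_contact_force())
for n in ("side","top","wrist"): cv2.imwrite(f"pics/{n}2.png",imaging.get_image(n))
for n in ("side","wrist"):
  for th in (.25,.35,.45): print(n,th,proj(n,[L(0,.0015+.07*np.sin(th),.07*np.cos(th))]))
E
python3 crop.py 2
```

```text
5.7 -0.003918762885453944 -0.005375674464043765 0.032080833013413315 [ 0.05640354 -1.38387219 -0.42996963]
side 0.25 [[355.00421826 104.57953431]]
side 0.35 [[354.74512022 106.73679692]]
side 0.45 [[354.47397817 109.07728601]]
wrist 0.25 [[322.83981592 221.20400278]]
wrist 0.35 [[322.83189409 205.98325981]]
wrist 0.45 [[322.76824405 190.95678828]]
```

View pics/c2.png

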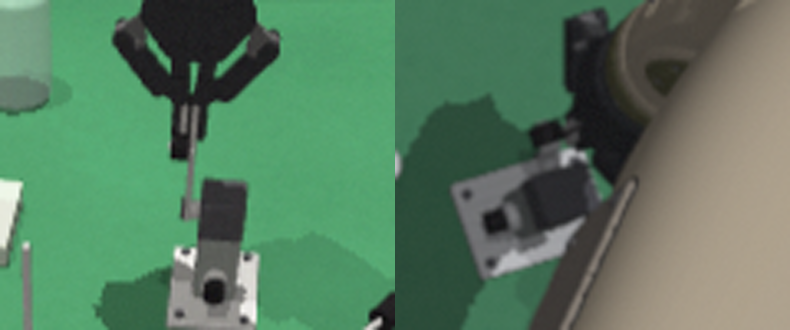

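View pics/wrist2.png

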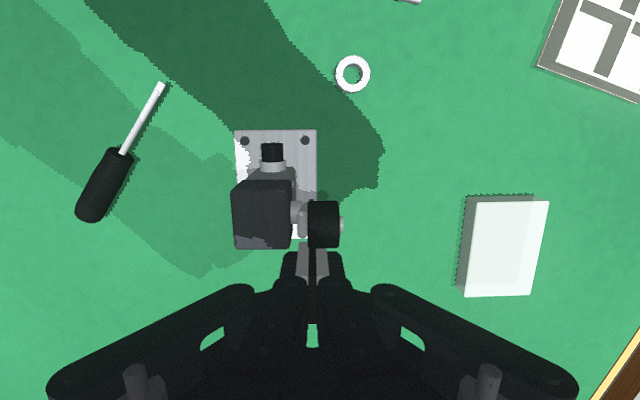

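The roller is at wrist pixel (323,224), so the lean is about 0.23 rad. The lever is in contact and leaning the right way, with a finger half-width of about 8 mm in effect. One more calibration step, aimed at 0.4 rad.

Run:
```python
from h import *
from cell import *
r.move_linear(L(-.004,.0005,.032),speed=.05)
p=np.array(current_position())-P
print(current_clock(),p@ex,p@ey,p[2],current_contact_force())
cv2.imwrite("pics/wrist3.png",imaging.get_image("wrist"))
for th in (.3,.4,.5): print(th,proj('wrist',[L(0,.0015+.07*np.sin(th),.07*np.cos(th))]))
```

```text
6.1083 -0.003970708413647119 0.0007570561730180664 0.03188963159152253 [ 0.42851563 -1.13771646 -0.28200602]
0.3 [[322.88524815 226.1975995 ]]
0.4 [[322.86244461 211.15527283]]
0.5 [[322.78524391 196.42240606]]
```

View pics/wrist3.png

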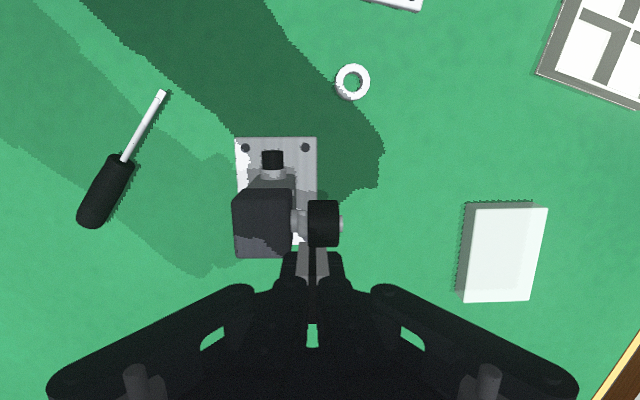

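The roller centre is at (323,222), so the lean is about 0.325 rad. Both steps fit the finger flank pushing on the roller itself, so how far to go depends on where contact ends up. I'll measure the lean automatically from the roller's far edge and test that on the stored pictures first.

```bash
cat >> h.py <<'E'
def edge(img):
    g=img[:,316:332,1].astype(int).mean(1); b=g<45
    for k in range(60,300):
        if b[k:k+12].all():
            return k-(45-g[k])/(g[k-1]-g[k]) 
    return None
from scipy.optimize import brentq
# camera fixed calibration at call; far edge point = centre + 11 mm along the silhouette
def sil(th,dy=.0015):
    c=L(0,dy+.07*np.sin(th),.07*np.cos(th))
    a=np.linspace(0,2*np.pi,73); pts=c+.011*(np.outer(np.cos(a),ey)+np.outer(np.sin(a),[0,0,1]))
    return proj('wrist',pts)[:,1].min()
def theta(row): return brentq(lambda t:sil(t)-row,-.3,1.3)
E
python3 - <<'E'
from h import *
for k in (1,2,3):
    i=cv2.imread(f'pics/wrist{k}.png'); print(k,edge(i), i[190:240:4,316:332,1].mean(1).round())
print('now',theta(edge(cv2.imread('pics/wrist3.png'))))
E
```

```text
1 110.75815217391305 [114. 102. 106. 104. 104. 130. 163. 199. 202. 201. 201. 202. 202.]
2 200.6624266144814 [105.  91.  95.  28.  31.  31.  32.  36.  38.  39.  38.  35.  31.]
3 199.6880658436214 [104.  93.  97.  30.  32.  32.  33.  36.  39.  39.  37.  33.  33.]
now 0.3188794344622694
```

```bash
cat > push.py <<'E'
from h import *
from cell import *
y=.0005; log=[]
def meas(tag=None):
    i=imaging.get_image('wrist'); 
    if tag: cv2.imwrite(f'pics/{tag}.png',i)
    try: t=theta(edge(i))
    except Exception as e: t=None
    log.append((round(current_clock(),2),round(y,4),t)); return t
def go(v,sp=.07):
    global y; y=v; r.move_linear(L(-.004,y,.032),speed=sp)
go(.008); t=meas('w4')
if t is None or not .38<t<.6: print('odd',log); raise SystemExit
for k in range(4):
    d=.785-t
    if abs(d)<.03: break
    go(y+float(np.clip(.07*np.cos((t+.785)/2)*d,-.012,.012))); t=meas(f'w5{k}')
    if t is None: print('lost'); break
else: pass
f=current_contact_force(); cv2.imwrite('pics/side5.png',imaging.get_image('side')); cv2.imwrite('pics/top5.png',imaging.get_image('top'))
if t is not None and abs(t-.785)<.12:
    r.sleep(.75); meas('w6')
go(-.06,.12)
t=meas('w7'); 
r.move_linear(L(-.004,-.06,.17),speed=.15)
for n in ("side","top","wrist"): cv2.imwrite(f"pics/{n}8.png",imaging.get_image(n))
print(log,f,current_clock())
E
python3 push.py; python3 crop.py 5; python3 crop.py 8
```

```text
[(6.47, 0.008, 0.43102692169707185), (6.84, 0.02, 0.6074800349058445), (7.17, 0.0295, 0.7253847637562367), (7.47, 0.0326, 0.7560701584188023), (8.38, 0.0326, 0.7563532328757459), (9.35, -0.06, 0.015017497257040347)] [ 1.09516328 -1.04008955  2.6126468 ] 10.5667
```

View pics/c5.png

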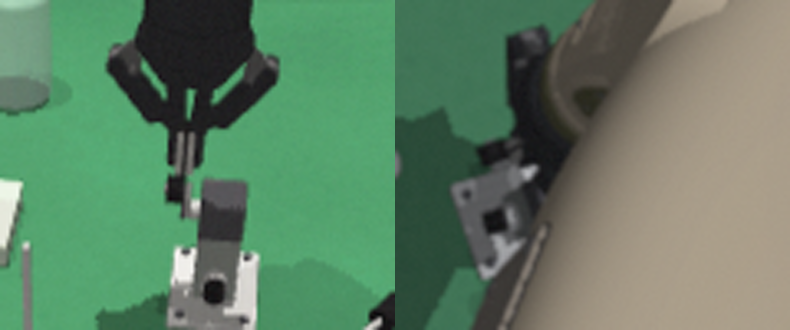

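View pics/w6.png

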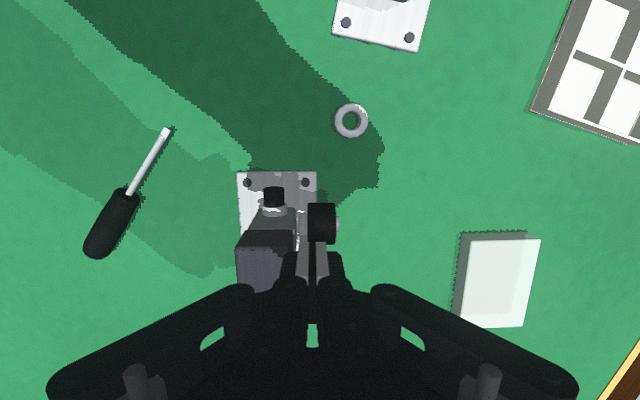

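View pics/c8.png

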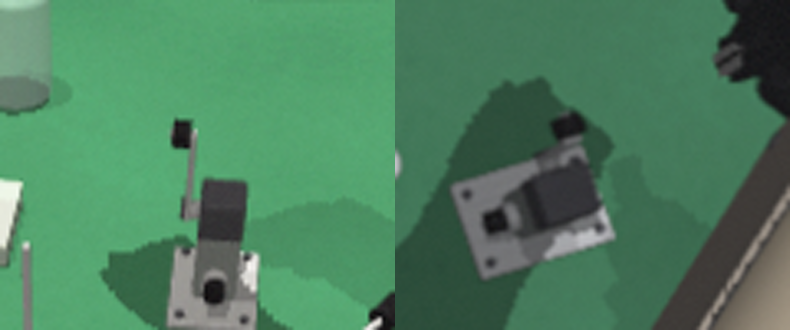

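View pics/side8.png

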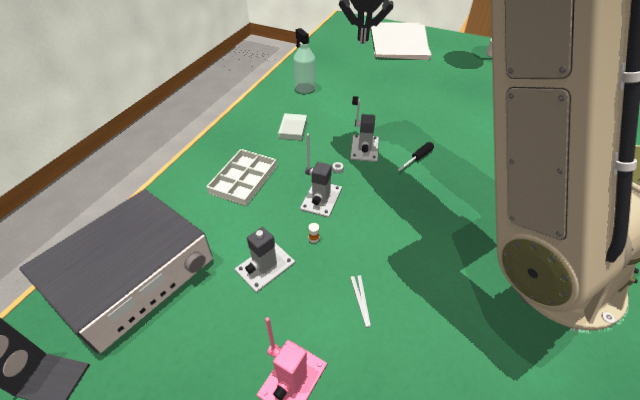

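The lever held at about 43° for around 1 s, which the side view agrees with (roller at (353,117)). The lever is upright again with the gripper clear, and the rod switch looks unmoved. Handing in.

Run:
```python
from cell import *
print(current_clock(),current_contact_force()); order.job_done()
```

```text
10.5667 [-0.67796257  0.11242051 -0.84211537]
the job is handed in; nothing more can be done
```

I pushed the roller lever towards its cable gland to about 0.756 rad (43°) and held it there for about 1 s. Then I backed off, let it spring back, and handed the job in at 10.6 s.

**Lean:** The wrist camera read 0.756 rad at both the start and the end of the hold. The side view, checked only roughly, agrees. After release the lever read 0.015 rad, and in the last pictures it stands upright.

**Hold time:** The lever was at 0.73–0.76 rad for about 1.2 s. It was past the 0.5 rad trip point for roughly 1.9 s in all, because the last approach was made in small corrected steps.

**Other things on the bench:** In the last side view the rod, plunger and pink switches look the same as at the start. The gripper is raised well clear and touches nothing.

**What disagreed:**
- The side and top cameras differed by about 5 mm on the roller's position. The wrist view settled it to within about 2 mm.
- I had planned to push on the lever's arm, but the contact turned out to be on the roller, so I set the final push from the measured lean.

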